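# Prove the projector stop, then hold the check prism in its light

## Robot

A 6-joint arm with a two-finger parallel gripper is mounted at the origin on the work surface. World frame = base frame: x ahead of the robot, y to its left, z up, the work surface at z = 0. Lengths are in mm, angles in rad, forces in N, time in s.
With the tool pointing down it reaches from about 300 to 775 mm from the base axis. Payload 14.6 kg.
Tool frame: the origin (TCP) lies between the finger pads; the fingertips stand 11 mm ahead of it and the grasp point (between the pads) lies 8 mm behind it; z points along the fingers, y is the line along which they close (so a half turn about z gives the same grasp; the last joint's range is limited). The gripper opens to 94 mm and grips with 3 to 60 N. Pads are 16 mm wide; open, the fingers measure 119 mm over their backs; the gripper's body (75 mm by 177 mm) begins 78 mm behind the grasp point.
Start: joints at [1.124, 0.3, 1.521, -0, 1.321, -0.067], TCP at [203.901, 510.797, 216.446] pointing down, gripper open.
Joint ranges: [-3.03, 3.03], [-0.79, 2.21], [0.23, 2.52], [-1.04, 4.18], [0, 3.07], [-2.55, 2.55]. Speed limits (rad/s): [2.22, 2.22, 2.57, 3.14, 3.14, 3.14].

## Interface

Orientations are given as [roll, pitch, yaw] about the fixed x, y, z axes, in that order (R = Rz(yaw) Ry(pitch) Rx(roll)).
In Python, from cell import manip gives the robot as it stands. The module is installed in compiled form; this text tells all that it offers.
- The arm moves only by the tool arm_command, never from a script. Its argument "rows" is one flat list of numbers, 5 for each row, row after row: the shift along the world's x, y, z in mm, then the turn about the world's z in degrees, then the finger opening in mm, from 0 to 94. In form: [dx, dy, dz, twist, jaw, dx, dy, dz, twist, jaw, ...]. A call has 1 to 5 rows; each row shifts and turns the commanded pose from where the row before left it; what a row does not reach is not made up. A row lasts 1/8 s, in which the tool goes at most 62.5 mm and 10.7 degrees, less where a joint would pass 70% of its speed; a pose out of reach is approached as far as the arm can. A call is refused whole if a number of a shift passes 62.5 or a number of a turn 10.7, either way. A call with a gripper value outside its range is refused whole. The fingers move at their own pace and stop on an object; "newtons" is the grip in N (left out, the last holds). Time passes only in rows, so rows that do not move let the fingers close. It gives the time, the measured TCP pose, the force and the opening at its end, in the units of the state.
- manip.read_state(): the state, without advancing time (a new reading comes with each control period).
- manip.camera(name): name is "side" or "top" or "wrist"; returns a dict with "image" (384x512x3 uint8, blue, green, red), "z_map" (384x512 float32, mm along the optical axis (not along the pixel's ray), 0 where there is no reading), "fx", "fy", "cx", "cy" (pixels), "pose" (4x4, takes a point from camera to world coordinates). Camera axes: x right, y down, z forward; pixel columns grow to the right and rows downward; lengths in mm; the calibration is good to about 2 mm. The wrist camera is an equidistant fisheye: a pixel r from the principal point sees the ray r / f radians off the axis. A picture is of the moment at which its call begins.
- manip.sign_off(): hands the job in, once; it reports no verdict.
The state is a dict: "clock": time; "joints": joint angles; "qd": joint speeds; "effort": joint torques, N m; "eef_pos": TCP position; "eef_rot": TCP orientation; "wrist_force": force on the tool from outside, world axes, zero at the start; "moment": the same for the moment, N m; "finger_gap": finger opening in mm.
Only numpy, scipy, OpenCV 4.12 (cv2) and the standard library are available. Lean on these libraries where they do the work, as an engineer would, in place of code of your own. Each camera call takes 0.05 s, during which the arm holds its last target. There are 200 camera calls.

## Task

Before checking the profile projector, prove its stop: press the mushroom button on its pod fully down, let it rise, then turn its head clockwise to the end stop to reset it, so the lamp is live. Then take the glass check prism off the turntable, fingers on its two frosted faces only and never on the clear glass, without disturbing the other pieces there, and hold it still and upright in the light path, centred on the beam midway between the two lenses with its clear faces square to the light. Finish while holding it there in the gripper, clear of the projector.

Things in the scene. Friction and masses are not known exactly. Their poses are not given: they have to be found in the camera images.
- prism: Check prism, an upright glass block on the turntable, about 0.2 kg: 44 mm along x, 32 mm along y, 60 mm tall; origin under its centre, z up. The wider faces (to +y and -y, white, matt) are the frosted plates, 42 mm wide, 4 mm thick, the only ones that may be touched. Light passes along x, through the two clear polished x faces.
- prism_clear: The clear glass middle of the prism (24 mm thick along y), fixed between the frosted plates; its two x faces and its top are the polished glass that no finger may touch. Same origin and axes as the prism.
- prism_mid (a point): Centre of the prism, 30 mm above its underside.
- turntable: Round steel turntable, 300 mm across, locked and fixed; origin at the centre of its underside on the shelf, its flat top 30 mm above. Five things stand in a circle of radius about 95 mm on it.
- projector: White bench projector, fixed; base 340 (x) by 110 (y) by 20 mm high, origin under its centre. Lamp housing (-x end, top 160 mm, 44 mm barrel, small bright lens) and receiver housing (+x end, top 170 mm, 60 mm barrel, wide lens) face each other over an open gap, x -60 to +60 mm. A pod 70 mm square, 60 mm high, with the stop button on top stands beside the gap at y +135 mm.
- beam_mid (a point): Middle of the light path, on the line of the two lenses, midway between them, 125 mm above the shelf; its x runs along the light from lamp to receiver, z up. Nothing stands below it but the base, 105 mm lower. The light beam is 10 mm across.
- stop_top (a point): Centre of the top of the mushroom stop button (112 mm above the shelf with the button up). The button is a black round head 46 mm across carrying a raised grey grip bar 38 mm long (this point's x), 12 mm thick (its y) and 18 mm tall; 18 mm below its top lies the round head's top. The point turns and sinks with the button.
- stop_press (a joint): Travel of the stop button: 0 up, 0.006 m fully down. Spring return: 3 N starts it, 6 N holds it fully down; let go, it rises to 0 again.
- stop_twist (a joint): Turn of the button head, clockwise seen from above: starts at 0 to 0.2 rad, reset at its end stop at 1.15 rad. Light friction (0.04 N m); it stays where it is left.
- ring_gauge: Bystander: chrome ring gauge, 56 mm across, 28 mm bore, 20 mm high; origin under its centre.
- protector: Bystander: black cast iron thread protector, an open cup 60 mm across, 46 mm high; origin under its centre.
- gauge_block: Bystander: white ceramic gauge block lying flat, 50 by 35 by 9 mm; origin under its centre.
- tally: Bystander: green steel tally counter, 44 mm across, 34 mm high; origin under its centre.
Not all that is in view belongs to the job. Leave any orange or purple look-alike of the prism alone.

How it is judged (in metres and radians):
On the way, in this order (a step that is already met when the one before it is completed fails the run):
1. the stop button is pressed fully down (value of joint stop_press above 0.0048 m), for 0.1 s.
2. the button has risen and its head is turned clockwise to the reset stop (value of joint stop_twist above 1 rad and value of joint stop_press below 0.002 m), for 0.1 s.
3. the prism is lifted off the turntable in the fingers (z of prism in the frame of turntable above 0.045 m and contact force between the fingers and prism above 1 N), for 0.2 s.
At the end, for the whole second after the job is handed in: Prism gripped (over 2 N), still, upright and square to the light within 0.15 rad; centre within 7 mm sideways and 12 mm in height of the beam, 22 mm of midway between the lenses; prism and robot off the projector; stop button up (2 mm), head past 1.0 rad (all of step 2 and x of prism_mid in the frame of beam_mid between -0.022 and 0.022 m and y of prism_mid in the frame of beam_mid between -0.007 and 0.007 m and z of prism_mid in the frame of beam_mid between -0.012 and 0.012 m and angle between the x axis of prism and the x axis of beam_mid, either way round below 0.15 rad and angle between prism's own z axis and vertical below 0.15 rad and contact force between the fingers and prism above 2 N and contact force between prism and projector below 0.1 N and contact force between prism and turntable below 0.1 N and contact force between each of the arm, the fingers and projector below 0.5 N and linear speed of prism below 0.02 m/s); the arm keeps its last pose, push and grip.
It fails at once if a finger touches the clear glass of the prism (contact force between the fingers and prism_clear above 0.5 N).
It fails at once if the ring gauge is disturbed (moved over 15 mm) (distance of ring_gauge from where it was at the start of the episode above 0.015 m).
It fails at once if the thread protector is disturbed (moved over 15 mm) (distance of protector from where it was at the start of the episode above 0.015 m).
It fails at once if the gauge block is disturbed (moved over 15 mm) (distance of gauge_block from where it was at the start of the episode above 0.015 m).
It fails at once if the tally counter is disturbed (moved over 15 mm) (distance of tally from where it was at the start of the episode above 0.015 m).
It also fails if it takes over 64 s, if anything falls off the work surface, if the arm or the gripper's body presses on something with over 40 N, if the wrist force passes 120 N, or if a joint passes its speed limit or range.

## Working session

There is one attempt and no reset: what is moved stays moved. The work goes in short steps, Python scripts to look and compute and a tool call to move; the robot and the scene stay as the last step left them, time stands still between calls to the robot, and variables do not carry over. Pictures are saved under pics/ and viewed, on a budget of 10 in all, crops included, one or two more only if the job needs it, and the job is handed in when it is done.

Besides the shell and the picture viewer there is one more tool, called as name(argument=value, ...) on one line, values as JSON. arm_command: Moves the arm, as the interface text tells. Its arguments: {"type":"object","properties":{"rows":{"type":"array","items":{"type":"number"}},"newtons":{"type":"number"}},"required":["rows"]}

```bash
mkdir -p pics
cat > h.py <<'E'
import numpy as np, cv2
from cell import manip
def grab(name,tag):
    c=manip.camera(name); np.savez('pics/%s.npz'%tag,**c); cv2.imwrite('pics/%s.png'%tag,c['image']); return c
def load(tag): return dict(np.load('pics/%s.npz'%tag))
def ray(c,u,v,fish=False):
    a=np.array([(u-c['cx'])/c['fx'],(v-c['cy'])/c['fy']])
    if fish:
        r=np.hypot(*a); d=np.array([*(a/r*np.sin(r) if r>0 else a),np.cos(r)])
    else: d=np.array([*a,1.])
    P=c['pose']; return P[:3,3],P[:3,:3]@d
def onplane(c,u,v,z,fish=False):
    o,d=ray(c,u,v,fish); return o+d*(z-o[2])/d[2]
def cloud(c):
    v,u=np.mgrid[:384,:512]; z=c['z_map'].astype(float)
    p=np.stack([(u-c['cx'])/c['fx']*z,(v-c['cy'])/c['fy']*z,z],-1)
    w=p@c['pose'][:3,:3].T+c['pose'][:3,3]; w[z<=0]=np.nan; return w
E
python3 - <<'E'
from h import *
for n in('side','top','wrist'):
    c=grab(n,n+'0'); print(n,c['fx'],c['cx'],c['cy'],c['pose'].round(3).tolist())
a=np.hstack([cv2.imread('pics/%s0.png'%n) for n in('side','top')])
cv2.imwrite('pics/v1.png',cv2.resize(a,(800,300),interpolation=cv2.INTER_AREA))
print(manip.read_state())
E
```

```text
side 442.3494079206258 256.11864408016083 200.82383948564458 [[0.94, -0.25, 0.232, 221.728], [-0.341, -0.702, 0.625, -779.408], [0.007, -0.667, -0.745, 930.099], [0.0, 0.0, 0.0, 1.0]]
top 472.28954521201274 255.10198333078037 193.51670591004114 [[-0.016, -0.996, 0.087, 308.462], [-1.0, 0.015, -0.009, -56.173], [0.008, -0.088, -0.996, 1656.706], [0.0, 0.0, 0.0, 1.0]]
wrist 297.3186396354542 254.2540130102466 188.61405071111093 [[0.371, 0.902, 0.219, 139.808], [0.928, -0.36, -0.09, 535.874], [-0.002, 0.237, -0.972, 383.987], [0.0, 0.0, 0.0, 1.0]]
{'clock': 0.15, 'joints': array([ 1.12441419e+00,  3.00345767e-01,  1.52141419e+00,  8.94886936e-06,
        1.32070970e+00, -6.65739164e-02]), 'qd': array([-0.00068171, -0.00248127, -0.0014673 ,  0.0004114 ,  0.00130328,
       -0.00025569]), 'effort': array([ 1.48657058e-03, -5.31963515e+01, -3.52816701e+01,  7.08766049e-02,
        2.35782936e-02, -6.45863702e-05]), 'eef_pos': array([203.81607836, 510.64356826, 216.02568092]), 'eef_rot': array([-3.14071817e+00, -6.69918727e-05,  2.76178219e+00]), 'wrist_force': array([-0.27687293, -0.24305781,  0.08646809]), 'moment': array([-0.01444588,  0.0298523 ,  0.01809628]), 'finger_gap': 94.07977017786843}
```

View pics/top0.png

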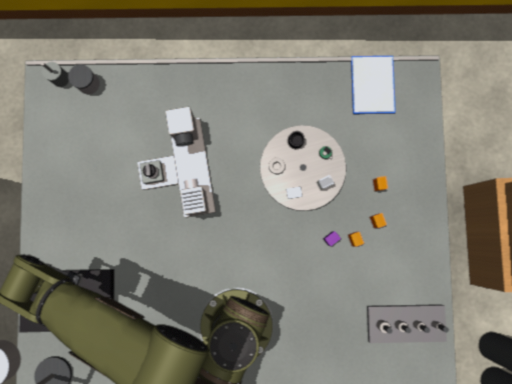

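View pics/side0.png

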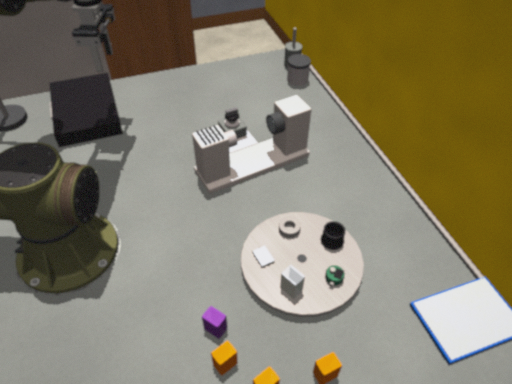

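The top view shows the turntable around (303,167) with the prism at (327,183), and the projector around (190,165) with its pod at (152,172). The side view shows the prism at (291,282) and the stop at (232,120). Next I'll take metric estimates from both views.

```bash
cat > m.py <<'E'
from h import *
def rect(w,mask,tag):
    p=w[mask]; 
    if len(p)<6: print(tag,len(p)); return
    r=cv2.minAreaRect(p[:,:2].astype(np.float32)); print(tag,len(p),'mean',p.mean(0).round(1),'rect',np.round(r[0],1),np.round(r[1],1),round(r[2],1))
if __name__=='__main__':
    t=load('top0'); s=load('side0')
    for c,n in((t,'top'),(s,'side')):
        w=cloud(c); x,y,z=w[...,0],w[...,1],w[...,2]
        v,u=np.mgrid[:384,:512]
        R=lambda a,b,cc,d:(u>=a)&(u<=b)&(v>=cc)&(v<=d)
        tt,pr=(R(255,350,120,215),R(130,220,100,220)) if n=='top' else (R(235,370,205,320),R(185,315,90,195))
        print(n)
        rect(w,tt&(abs(z-30)<6),'ttop')
        for lo,hi in((35,44),(45,56),(58,70),(70,82),(82,100)): rect(w,tt&(z>lo)&(z<hi),'tt %d-%d'%(lo,hi))
        for lo,hi in((12,28),(52,68),(86,100),(104,120),(150,164),(165,176)): rect(w,pr&(z>lo)&(z<hi),'pr %d-%d'%(lo,hi))
    A=cv2.resize(t['image'][95:225,125:355],None,fx=3,fy=3,interpolation=cv2.INTER_CUBIC)
    B=cv2.resize(s['image'][205:320,235:370],None,fx=2.5,fy=2.5,interpolation=cv2.INTER_CUBIC)
    B2=cv2.resize(s['image'][85:195,185:315],None,fx=1.8,fy=1.8,interpolation=cv2.INTER_CUBIC)
    o=np.zeros((600,800,3),np.uint8); o[:300,:575]=cv2.resize(A,(575,300)); o[305:305+B.shape[0],:B.shape[1]]=B; o[305:305+B2.shape[0],400:400+B2.shape[1]]=B2
    cv2.imwrite('pics/v2.png',o)
E
python3 m.py
```

```text
top
ttop 4342 mean [ 539.2 -237.6   29.5] rect [ 541.  -239.4] [293.4 298.8] 88.8
tt 35-44 505 mean [ 529.  -227.8   37.6] rect [ 537.1 -238.1] [291.7 283.4] 40.1
tt 45-56 239 mean [ 563.5 -217.    50.3] rect [ 536.6 -241.7] [210.  218.7] 49.0
tt 58-70 65 mean [ 589.7 -263.8   62.9] rect [ 562.5 -252. ] [210.9 153.7] 69.1
tt 70-82 69 mean [ 619.  -223.7   75. ] rect [ 566.9 -260. ] [214.   53.9] 33.4
tt 82-100 127 mean [ 485.7 -307.3   89.2] rect [ 547.1 -269.5] [183.7  46.4] 32.2
pr 12-28 2104 mean [546.6 170.9  19.4] rect [549.6 204.6] [345.6 266.3] 0.8
pr 52-68 280 mean [525.4 261.   59.7] rect [538.4 214.5] [333.9 209. ] 7.9
pr 86-100 126 mean [529.3 236.4  92.8] rect [540.1 207.5] [335.  195.5] 7.9
pr 104-120 93 mean [543.2 204.8 111.7] rect [535.4 198.7] [323.3 178.9] 7.8
pr 150-164 594 mean [479.6 137.  158.3] rect [551.3 148.7] [341.6  80.3] 9.2
pr 165-176 620 mean [643.7 163.1 169.4] rect [552.6 150.7] [335.9  79.3] 8.3
side
ttop 7944 mean [ 534.2 -255.1   31.6] rect [ 542.8 -240.8] [298.6 297.7] 23.2
tt 35-44 717 mean [ 525.7 -223.9   38.8] rect [ 535. -239.] [262.2 272.1] 21.9
tt 45-56 590 mean [ 569.1 -228.7   51.5] rect [ 566.7 -245.3] [228.5 157.4] 69.6
tt 58-70 223 mean [ 580.9 -267.3   63.6] rect [ 578.7 -286.2] [219.7 103.4] 31.6
tt 70-82 242 mean [ 590.2 -246.9   75.8] rect [ 563.6 -259.2] [221.6  52.7] 30.5
tt 82-100 297 mean [ 484.3 -311.2   90.6] rect [ 485.6 -308.8] [33.9 46.3] 24.9
pr 12-28 2219 mean [552.2 143.8  21.3] rect [548.8 183.4] [341.6 186.4] 8.8
pr 52-68 507 mean [539.3 190.7  60.7] rect [545.6 211.8] [341.4 208.8] 7.6
pr 86-100 324 mean [536.2 158.1  93.4] rect [546.6 201. ] [340.5 186.7] 7.7
pr 104-120 369 mean [545.6 144.9 112.2] rect [546.6 198. ] [340.4 183.3] 7.3
pr 150-164 661 mean [506.6 128.9 158.5] rect [554.  148.8] [341.4  84.4] 7.6
pr 165-176 654 mean [625.7 155.9 170.5] rect [557.9 152.1] [332.3  83.4] 6.5
```

View pics/v2.png

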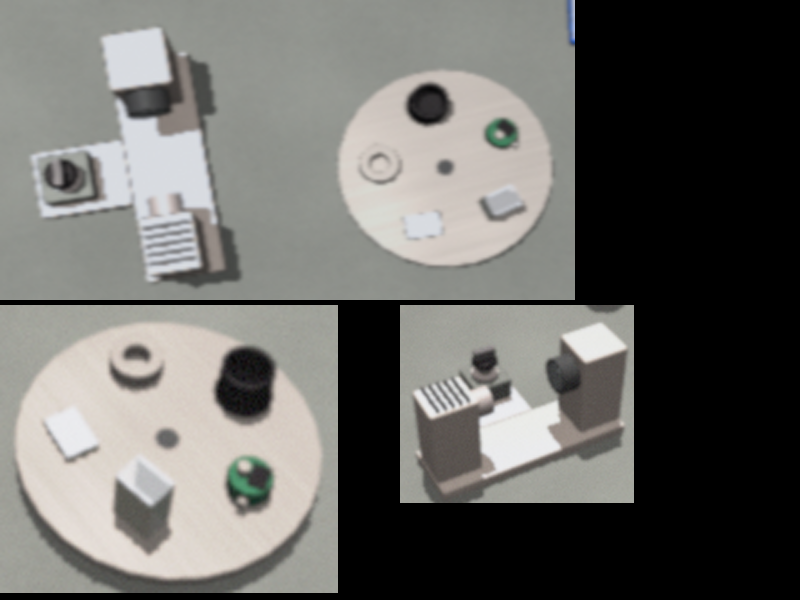

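The prism stands at about (485,-309) with its top at 90 (30+60, as expected). The projector centre is at about (549,147), yawed about 8°, which puts the pod near (530,281). I'll move over the pod for a near look.

arm_command(rows=[40, -28, 5, 0, 94, 40, -28, 5, 0, 94, 40, -28, 5, 0, 94, 40, -28, 5, 0, 94, 40, -28, 5, 0, 94])

```text
clock: 0.78
eef_pos: [405.0, 369.6, 241.5]
eef_rot: [-3.141, -0.0, 2.762]
wrist_force: [0.6, 1.2, -0.4]
finger_gap: 94.2
```

arm_command(rows=[40, -28, 0, 0, 94, 40, -28, 0, 0, 94, 40, -28, 0, 0, 94, 5, -6, 0, 0, 94, 0, 0, 0, 0, 94])

```text
clock: 1.4
eef_pos: [528.7, 280.7, 241.1]
eef_rot: [-3.141, -0.001, 2.761]
wrist_force: [-0.8, 0.9, 0.4]
finger_gap: 93.7
```

Run:
```python
from h import *
c=grab('wrist','w1'); s=manip.read_state(); print(s['eef_pos'],s['eef_rot'],s['clock'],c['pose'].round(3).tolist())
cv2.imwrite('pics/w1b.png',cv2.resize(c['image'],(768,576)))
```

```text
[528.30004309 281.26111922 241.31415252] [-3.14144195e+00 -4.42441580e-04  2.76208881e+00] 1.45 [[0.372, 0.902, 0.219, 464.786], [0.928, -0.361, -0.089, 305.86], [-0.001, 0.236, -0.972, 409.165], [0.0, 0.0, 0.0, 1.0]]
```

View pics/w1b.png

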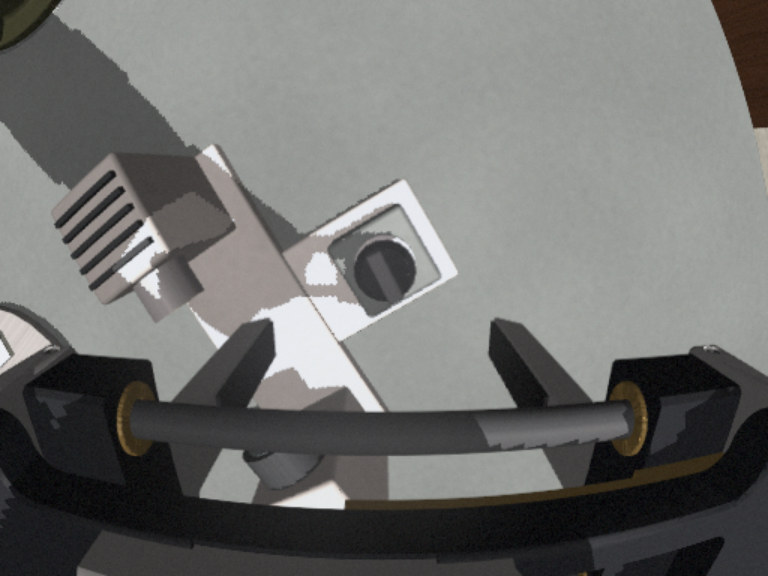

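The wrist view shows the black head at (385,270) in the 1.5x picture. Its grip bar runs from about (369,246) to (401,297). I'll cast rays from this view and check against the top and side views.

```bash
cat > stop.py <<'E'
from h import *
c=load('w1')
for u,v,z in((369,246,112),(401,297,112),(385,270,112),(385,270,94),(358,262,94),(415,272,94)):
    print((u,v,z),onplane(c,u/1.5,v/1.5,z,True).round(1))
g=cv2.cvtColor(c['image'],cv2.COLOR_BGR2GRAY); print(g[164:200:2,236:282:2])
# depth (optical-axis z) points
for tag in('top0','side0'):
    w=cloud(load(tag)); m=(abs(w[...,0]-530)<40)&(abs(w[...,1]-281)<40)
    for lo,hi in((56,63),(88,98),(106,118)):
        q=m&(w[...,2]>lo)&(w[...,2]<hi); p=w[q]
        if len(p)>3: print(tag,lo,len(p),p.mean(0).round(1),np.nanmin(p,0).round(1),np.nanmax(p,0).round(1),np.round(cv2.minAreaRect(p[:,:2].astype(np.float32))[2],1))
v,u=np.mgrid[:384,:512]; r=np.hypot((u-c['cx'])/c['fx'],(v-c['cy'])/c['fy']); z=c['z_map']
k=np.tan(r)/np.maximum(r,1e-6)*z
p=np.stack([(u-c['cx'])/c['fx']*k,(v-c['cy'])/c['fy']*k,z],-1)@c['pose'][:3,:3].T+c['pose'][:3,3]
m=(abs(p[...,0]-530)<40)&(abs(p[...,1]-281)<40)
for lo,hi in((56,63),(88,98),(107,118)):
    q=p[m&(p[...,2]>lo)&(p[...,2]<hi)]
    if len(q)>3: print('wrist',lo,len(q),q.mean(0).round(1),cv2.minAreaRect(q[:,:2].astype(np.float32)))
E
python3 stop.py
```

```text
(369, 246, 112) [504.8 280.4 112. ]
(401, 297, 112) [546.  287.5 112. ]
(385, 270, 112) [524.2 284.3 112. ]
(385, 270, 94) [527.7 283.   94. ]
(358, 262, 94) [515.  267.1  94. ]
(415, 272, 94) [537.2 302.6  94. ]
[[ 99 102 116 139  62  52  54  57  52  53  50  53  55  57  54  53  98 214
  213 180 177 174 164]
 [ 97 105 139  64  54  53  50  60  55  58  56  60  57  56  55  54  55  69
  189 195 174 176 178]
 [101 131  70  53  56  58  63  66  82  68  62  60  57  59  57  55  50  55
  103 227 177 177 179]
 [106 106  52  54  61  74  83  89  94  78  61  61  57  60  55  60  53  54
   60 155 185 175 177]
 [117  56  52  55  74  92  93  91  91  87  64  58  60  56  59  57  60  61
   60  66 212 174 175]
 [105  59  51  57  63  89  89  92  91  92  76  58  57  58  60  60  57  58
   62  61 128 174 173]
 [ 85  57  58  60  57  78  87  87  88  95  91  70  56  61  54  55  58  56
   65  60 119 174 175]
 [ 60  55  56  59  58  64  90  89  94  91  90  81  59  56  58  57  52  58
   63  62  79 174 175]
 [ 65  58  55  58  56  59  80  91  89  88  92  87  68  58  57  58  57  56
   56  58  68 174 173]
 [ 66  56  55 
[... 1020 characters left out ...]
 41 [529.1 282.  111.3] [510.6 274.9 106.3] [547.4 288.3 117.8] 8.0
side0 56 131 [528.6 271.5  60.5] [495.1 243.1  56. ] [569.6 311.6  63. ] 6.4
side0 88 78 [532.3 270.7  93.9] [510.5 258.1  88.5] [555.8 290.9  97.7] 76.6
side0 106 52 [533.  279.3 111.9] [513.4 271.8 106.2] [551.  289.3 116. ] 4.7
wrist 56 1738 [523.6 284.2  59.4] ((528.7970581054688, 282.4299621582031), (70.30545043945312, 70.20976257324219), 8.928194046020508)
wrist 88 872 [526.6 283.2  92.7] ((528.3483276367188, 282.332275390625), (43.603424072265625, 45.63325119018555), 2.9761624336242676)
wrist 107 422 [528.3 282.4 111.5] ((528.8087158203125, 282.224853515625), (37.69749069213867, 12.016949653625488), 4.882247447967529)
```

The three views agree on the stop: centre (529,282), bar top at z 111.5, bar along about +5°. I'll turn +27°, straddle the bar, and press on the head with the fingertips.

arm_command(rows=[0, 0, 0, 9, 34, 0.5, 0.5, 0, 9, 34, 0, 0, -30, 9, 34, 0, 0, -40, 0, 34, 0, 0, -40, 0, 34])

```text
clock: 2.08
eef_pos: [528.4, 282.5, 130.7]
eef_rot: [3.141, 0.001, -3.048]
wrist_force: [0.4, 0.6, -0.2]
finger_gap: 47.5
```

arm_command(rows=[0, 0, -10, 0, 22, 0, 0, -10, 0, 22, 0, 0, -2, 0, 22, 0, 0, 0, 0, 22])

```text
clock: 2.58
eef_pos: [529.7, 281.5, 110.4]
eef_rot: [3.141, 0.001, -3.05]
wrist_force: [-0.3, 0.2, 1.0]
finger_gap: 21.6
```

arm_command(rows=[0, 0, -5, 0, 22, 0, 0, -3, 0, 22, 0, 0, 0, 0, 22])

```text
clock: 2.95
eef_pos: [529.8, 281.4, 101.8]
eef_rot: [3.141, 0.001, -3.05]
wrist_force: [2.1, 0.1, 3.4]
finger_gap: 22.1
```

arm_command(rows=[0, 0, -2, 0, 22, 0, 0, -1, 0, 22, 0, 0, 0, 0, 22])

```text
clock: 3.32
eef_pos: [529.8, 281.4, 99.2]
eef_rot: [3.141, 0.001, -3.05]
wrist_force: [0.3, 1.0, 9.5]
finger_gap: 21.7
```

arm_command(rows=[0, 0, -1, 0, 22, 0, 0, 0, 0, 22])

```text
clock: 3.58
eef_pos: [530.0, 281.5, 99.1]
eef_rot: [3.141, 0.002, -3.05]
wrist_force: [-1.8, -0.4, 16.5]
finger_gap: 22.4
```

The force rises without further travel, so the button is on its bottom stop. I'll raise, grip the bar lightly, and turn.

arm_command(rows=[0, 0, 5, 0, 22, 0, 0, 5, 0, 22, 0, 0, 0, 0, 22, 0, 0, 0, 0, 8, 0, 0, 0, 0, 8], newtons=15)

```text
clock: 4.2
eef_pos: [529.0, 282.0, 106.9]
eef_rot: [3.14, -0.001, -3.05]
wrist_force: [-1.2, 5.0, -1.2]
finger_gap: 12.0
```

arm_command(rows=[0, 0, 0, 0, 8, 0, 0, 0, -7, 8, 0, 0, 0, -7, 8, 0, 0, 0, -7, 8])

```text
clock: 4.7
eef_pos: [528.9, 282.2, 107.0]
eef_rot: [3.14, -0.001, 2.863]
wrist_force: [0.3, 8.1, -2.5]
finger_gap: 11.9
```

arm_command(rows=[0, 0, 0, -7, 8, 0, 0, 0, -7, 8, 0, 0, 0, -7, 8, 0, 0, 0, -7, 8, 0, 0, 0, -7, 8])

```text
clock: 5.32
eef_pos: [529.2, 282.6, 107.0]
eef_rot: [3.14, -0.002, 2.252]
wrist_force: [1.6, 10.9, -3.8]
finger_gap: 11.9
```

arm_command(rows=[0, 0, 0, -5, 8, 0, 0, 0, 0, 8])

```text
clock: 5.58
eef_pos: [529.3, 282.6, 107.0]
eef_rot: [3.14, -0.002, 2.167]
wrist_force: [2.1, 10.3, -3.8]
finger_gap: 12.1
```

Run:
```python
from h import *
s=manip.read_state(); print(s['eef_pos'],np.degrees(s['eef_rot']),s['moment'],s['wrist_force'],s['clock'],s['finger_gap'])
```

```text
[529.25052556 282.64126144 106.99556677] [ 1.79921946e+02 -1.02793700e-01  1.24184045e+02] [ 2.04007172 -0.33570361 -0.03110941] [ 2.09213497 10.29039097 -3.79957379] 5.575 12.065130583114199
```

arm_command(rows=[0, 0, 0, -3, 8, 0, 0, 0, 0, 8])

```text
clock: 5.82
eef_pos: [529.2, 282.6, 107.0]
eef_rot: [3.14, -0.002, 2.116]
wrist_force: [2.8, 10.4, -3.6]
finger_gap: 12.1
```

Run:
```python
from h import *
s=manip.read_state(); print(s['eef_pos'],np.degrees(s['eef_rot']),s['moment'],s['wrist_force'],s['clock'],s['finger_gap'])
```

```text
[529.23237854 282.57605179 106.98669219] [ 1.79933750e+02 -9.77619574e-02  1.21232200e+02] [ 1.97571949 -0.40992507  0.28322554] [ 2.84223572 10.36245649 -3.61147638] 5.825 12.141093356037794
```

The moment about z jumped to 0.28 N m, so it's at the end stop. I'll release, lift, and check.

arm_command(rows=[0, 0, 0, 0, 40, 0, 0, 0, 0, 40, 0, 0, 30, 0, 60, 0, 0, 50, 0, 94, 0, 0, 54, 0, 94])

```text
clock: 6.45
eef_pos: [529.1, 280.9, 242.5]
eef_rot: [-3.14, 0.0, 2.116]
wrist_force: [1.0, 0.8, -0.3]
finger_gap: 58.4
```

Run:
```python
from h import *
c=grab('wrist','w2')
sed=open('stop.py').read().replace("load('w1')","load('w2')")
i=sed.index("v,u=np.mgrid"); exec("from h import *\nc=load('w2')\n"+sed[i:])
```

```text
wrist 56 1714 [526.3 286.9  59.4] ((529.1474609375, 282.3958435058594), (70.01058959960938, 70.0363998413086), 9.208271980285645)
wrist 88 903 [528.  284.2  92.8] ((528.7269287109375, 283.060302734375), (44.33739471435547, 43.055145263671875), 30.10860252380371)
wrist 107 413 [528.8 282.8 111.6] ((528.9852905273438, 282.5818786621094), (11.892373085021973, 37.433773040771484), 33.2449836730957)
```

The bar is now at -57° against a pod yaw of 9°, which is a twist of about 1.14 rad, and its top is at 111.6, so the button is up. Now over to the prism.

arm_command(rows=[-6, -50, 0, 0, 94, -6, -50, 0, 0, 94, -6, -50, 0, 0, 94, -6, -50, 0, 0, 94, -6, -50, 0, 0, 94])

```text
clock: 7.12
eef_pos: [498.9, 29.6, 241.3]
eef_rot: [-3.142, 0.0, 2.116]
wrist_force: [-0.1, -0.1, -0.5]
finger_gap: 93.7
```

arm_command(rows=[-6, -50, 0, 0, 94, -6, -50, 0, 0, 94, -2, -50, 0, 0, 94, 0, -50, 0, 0, 94, 0, -50, 0, 0, 94])

```text
clock: 7.75
eef_pos: [485.0, -220.5, 241.3]
eef_rot: [-3.142, 0.0, 2.116]
wrist_force: [0.5, 0.8, 0.6]
finger_gap: 93.7
```

arm_command(rows=[0, -50, 0, 0, 94, 0, -40, 0, 0, 94, 0, 0, 0, 0, 94])

```text
clock: 8.12
eef_pos: [484.7, -310.8, 240.5]
eef_rot: [-3.141, -0.001, 2.113]
wrist_force: [0.6, 0.2, 0.3]
finger_gap: 94.0
```

```bash
cat >> h.py <<'E'
def wcloud(c):
    v,u=np.mgrid[:384,:512]; r=np.hypot((u-c['cx'])/c['fx'],(v-c['cy'])/c['fy']); z=c['z_map'].astype(float)
    k=np.tan(r)/np.maximum(r,1e-6)*z
    p=np.stack([(u-c['cx'])/c['fx']*k,(v-c['cy'])/c['fy']*k,z],-1)@c['pose'][:3,:3].T+c['pose'][:3,3]
    p[z<=0]=np.nan; return p
E
cat > pr.py <<'E'
from h import *
import sys
tag=sys.argv[1]; c=grab('wrist',tag); p=wcloud(c); s=manip.read_state(); print(s['eef_pos'],s['clock'],np.degrees(s['eef_rot'][2]))
m=(abs(p[...,0]-485)<45)&(abs(p[...,1]+309)<45)
for lo,hi in((28,34),(84,96)):
    q=m&(p[...,2]>lo)&(p[...,2]<hi); w=p[q]
    if len(w)>5: print(lo,len(w),w.mean(0).round(1),cv2.minAreaRect(w[:,:2].astype(np.float32)))
cv2.imwrite('pics/%sb.png'%tag,cv2.resize(c['image'],(768,576)))
E
python3 pr.py w3
```

```text
[ 484.92104011 -309.38313132  240.75472597] 8.175 121.13406813760143
28 3333 [ 483.5 -305.1   29.8] ((484.98870849609375, -308.9925842285156), (89.91410064697266, 89.93321228027344), 89.987548828125)
84 1151 [ 482.5 -308.8   89.7] ((482.7556457519531, -309.2791748046875), (32.01193618774414, 44.28424835205078), 24.877735137939453)
```

View pics/w3b.png

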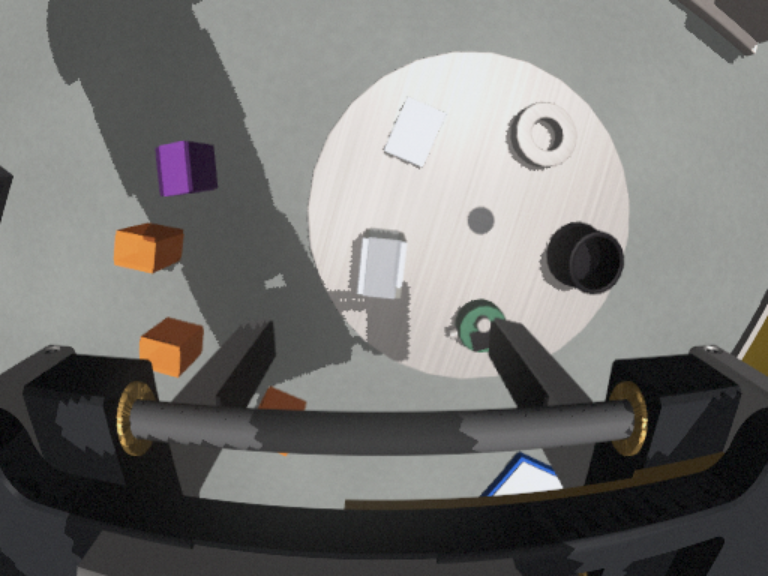

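The prism is at (383,263). Its white frosted plates are left and right at about 363 and 402, with grey glass between. They are 32 mm apart along 24.9°, so I need a turn of -6.2° and a shift of about -2 mm in x. The neighbours, such as the tally at (480,325), are well clear.

arm_command(rows=[-1.5, 0, -20, -6.2, 56, 0, 0, -40, 0, 56, 0, 0, -40, 0, 56, 0, 0, 0, 0, 56])

```text
clock: 8.68
eef_pos: [483.0, -306.9, 139.3]
eef_rot: [-3.139, -0.004, 2.009]
wrist_force: [0.2, 0.1, 0.8]
finger_gap: 58.1
```

```bash
python3 pr.py w4
```

```text
[ 483.94688894 -307.77863295  141.68317518] 8.725 115.09152209150345
28 5522 [ 482.9 -300.9   29.8] ((484.9974365234375, -308.9918212890625), (89.97898864746094, 89.96932983398438), 0.0023872614838182926)
84 2312 [ 482.3 -308.5   89.8] ((482.7441101074219, -309.4276428222656), (32.16034698486328, 44.677940368652344), 24.87454605102539)
```

View pics/w4b.png

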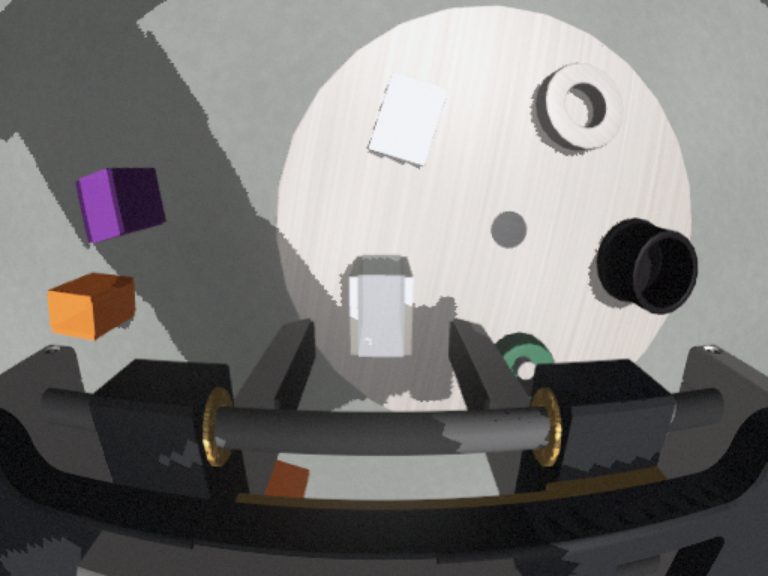

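Two wrist positions agree on the centre at (482.7,-309.4), and the prism top reads 89.8. Descending.

arm_command(rows=[0, 0, -25, 0, 56, 0, 0, -25, 0, 56, 0, 0, -20, 0, 56, 0, 0, -10, 0, 56, 0, 0, 0, 0, 56])

```text
clock: 9.35
eef_pos: [484.3, -308.8, 62.4]
eef_rot: [3.141, 0.001, 2.008]
wrist_force: [-0.3, 0.1, 0.1]
finger_gap: 55.9
```

arm_command(rows=[0, 0, 0, 0, 56])

```text
clock: 9.48
eef_pos: [484.4, -309.0, 62.8]
eef_rot: [3.141, 0.002, 2.008]
wrist_force: [-0.5, -0.5, 0.4]
finger_gap: 56.0
```

arm_command(rows=[-1.5, -0.5, -5, 0, 56, 0, 0, 0, 0, 44, 0, 0, 0, 0, 28, 0, 0, 0, 0, 28, 0, 0, 0, 0, 28], newtons=25)

```text
clock: 10.1
eef_pos: [482.5, -309.2, 56.5]
eef_rot: [3.141, 0.0, 2.008]
wrist_force: [0.8, 0.5, 1.2]
finger_gap: 31.9
```

arm_command(rows=[0, 0, 0, 0, 28, 0, 0, 10, 0, 28, 0, 0, 15, 0, 28, 0, 0, 0, 0, 28])

```text
clock: 10.6
eef_pos: [483.0, -309.7, 83.2]
eef_rot: [3.14, 0.002, 2.008]
wrist_force: [0.2, 0.4, -2.9]
finger_gap: 31.9
```

Gripped: the gap is 31.9 and the prism's weight shows on the wrist. I'll lift high, turn +73° over the move, and carry towards the projector, stopping short to measure it.

arm_command(rows=[0, 0, 30, 0, 28, 0, 0, 40, 0, 28, 0, 0, 40, 0, 28, 0, 0, 40, 0, 28, 0, 10, 20, 0, 28])

```text
clock: 11.22
eef_pos: [482.5, -299.6, 253.6]
eef_rot: [3.14, 0.002, 2.007]
wrist_force: [-0.8, 0.8, -2.3]
finger_gap: 32.2
```

arm_command(rows=[5, 30, 0, 8, 28, 6, 40, 0, 8, 28, 6, 40, 0, 8, 28, 6, 40, 0, 8, 28, 6, 40, 0, 8, 28])

```text
clock: 11.85
eef_pos: [511.3, -107.9, 251.4]
eef_rot: [-3.142, -0.0, 2.71]
wrist_force: [0.3, 0.1, -1.1]
finger_gap: 31.8
```

arm_command(rows=[6, 40, 0, 8, 28, 6, 40, 0, 8, 28, 6, 30, 0, 8, 28, 6, 20, 0, 8, 28, 0, 0, 0, 0, 28])

```text
clock: 12.48
eef_pos: [535.4, 21.8, 251.2]
eef_rot: [3.142, -0.0, -3.017]
wrist_force: [-0.2, 0.4, -2.3]
finger_gap: 32.3
```

```bash
cat > pj.py <<'E'
from h import *
import sys
tag=sys.argv[1]; c=grab('wrist',tag); p=wcloud(c); s=manip.read_state(); print(s['eef_pos'],s['clock'],np.degrees(s['eef_rot']),s['wrist_force'],s['finger_gap'])
for nm,lo,hi,b in(('lamp top',155,164,(420,540,80,220)),('rec top',166,174,(560,700,80,240)),('base',17,23,(370,740,60,240)),('pod',57,63,(480,580,235,330))):
    w=p[(p[...,2]>lo)&(p[...,2]<hi)&(p[...,0]>b[0])&(p[...,0]<b[1])&(p[...,1]>b[2])&(p[...,1]<b[3])]
    if len(w)>9: print(nm,len(w),w.mean(0).round(1),cv2.minAreaRect(w[:,:2].astype(np.float32)))
cv2.imwrite('pics/%sb.png'%tag,cv2.resize(c['image'],(768,576)))
E
python3 pj.py w5
```

```text
[535.25033567  20.92892036 251.21817371] 12.525 [-1.79994744e+02 -2.65025881e-02 -1.73034591e+02] [-0.3667679   0.03065549 -2.43887409] 32.30215221631351
lamp top 2301 [442.3 126.3 159.5] ((438.98333740234375, 130.60792541503906), (46.50210952758789, 70.107177734375), 7.826017379760742)
base 9496 [536.8 148.2  19.6] ((504.32635498046875, 163.52639770507812), (252.70872497558594, 155.31405639648438), 8.908729553222656)
pod 838 [524.9 268.2  59.4] ((529.267822265625, 280.9193115234375), (69.75753784179688, 69.18964385986328), 7.683700084686279)
```

View pics/w5b.png

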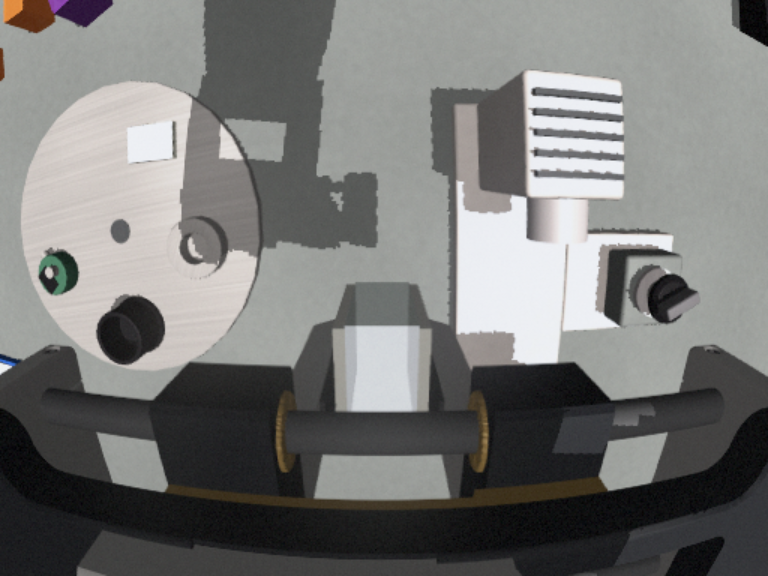

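The prism hangs upright in the jaws at about (382,365), the lamp housing is at (575,135), and the turned bar is at (677,300). I'll fit the projector axis from all views.

Run:
```python
from h import *
for tag in('top0','side0','w1','w2','w5'):
    c=load(tag); p=(wcloud if tag[0]=='w' else cloud)(c)
    for nm,lo,hi,b in(('lamp',157,162,(400,500,80,200)),('rec',166,173,(590,700,100,230))):
        m=(p[...,2]>lo)&(p[...,2]<hi)&(p[...,0]>b[0])&(p[...,0]<b[1])&(p[...,1]>b[2])&(p[...,1]<b[3])
        n,l,st,_=cv2.connectedComponentsWithStats(m.astype(np.uint8))
        if n>1:
            k=1+st[1:,4].argmax(); w=p[l==k]
            if len(w)>60: r=cv2.minAreaRect(w[:,:2].astype(np.float32)); print(tag,nm,len(w),np.round(r[0],1),np.round(r[1],1),round(r[2],1))
    # base -y edge: lowest y of z~20 points per x bin
    m=(abs(p[...,2]-20)<4)&(p[...,0]>480)&(p[...,0]<620)&(p[...,1]>60)&(p[...,1]<130); w=p[m]
    if len(w)>50:
        X=[];Y=[]
        for x in range(480,620,10):
            q=w[(w[:,0]>=x)&(w[:,0]<x+10)]
            if len(q)>3: X.append(q[q[:,1].argmin(),0]);Y.append(q[:,1].min())
        f=np.polyfit(X,Y,1); print(tag,'edge yaw',np.degrees(np.arctan(f[0])).round(2),'centre y at x=550:',(np.polyval(f,550)+55/np.cos(np.arctan(f[0]))).round(1),len(X))
```

```text
top0 lamp 155 [430.1 129.2] [63.9 67.6] 7.7
top0 rec 318 [671.8 168.1] [65.9 79. ] 8.4
top0 edge yaw 8.98 centre y at x=550: 150.3 14
side0 lamp 125 [431.1 115.6] [70.7 49. ] 11.7
side0 rec 306 [671.9 165.2] [62. 83.] 5.8
side0 edge yaw 9.78 centre y at x=550: 147.5 14
w1 lamp 2408 [430.  130.8] [63.8 69.9] 7.9
w1 rec 587 [647.6 176. ] [24.6 57.3] 5.6
w1 edge yaw 9.07 centre y at x=550: 154.9 11
w2 lamp 111 [411.9 159.3] [26.2  7.9] 13.5
w2 rec 532 [649.1 196.8] [45.9 24.1] 34.1
w2 edge yaw 31.15 centre y at x=550: 172.7 6
w5 lamp 3139 [428.6 128.8] [67.  69.7] 8.5
w5 edge yaw 8.88 centre y at x=550: 148.8 14
```

The projector axis is consistent across views: origin (550,149), yaw 9.0°. I'll move above beam_mid and turn +2°.

arm_command(rows=[3, 25, 0, 2, 28, 3, 30, 0, 0, 28, 3, 30, 0, 0, 28, 3, 25, 0, 0, 28, 3, 17, 0, 0, 28])

```text
clock: 13.15
eef_pos: [550.5, 147.9, 251.4]
eef_rot: [-3.141, -0.0, -2.986]
wrist_force: [-0.2, 0.3, -2.4]
finger_gap: 31.9
```

arm_command(rows=[0, 0, 0, 0, 28, 0, 0, -20, 0, 28, 0, 0, -20, 0, 28, 0, 0, 0, 0, 28, 0, 0, 0, 0, 28])

```text
clock: 13.78
eef_pos: [550.8, 147.2, 212.4]
eef_rot: [-3.142, 0.001, -2.985]
wrist_force: [0.9, 0.1, -2.5]
finger_gap: 32.0
```

```bash
python3 pj.py w6
```

```text
[550.77936228 147.42242146 212.55903619] 13.825 [-1.79999095e+02  8.32555870e-02 -1.70996973e+02] [-0.54841369  0.19965964 -2.01083698] 32.224153566778654
lamp top 3812 [442.8 130.8 159.7] ((438.2580261230469, 130.86578369140625), (46.83094787597656, 70.1346664428711), 8.873795509338379)
rec top 2183 [651.9 163.5 169.3] ((652.8176879882812, 164.72996520996094), (30.08625602722168, 79.70741271972656), 8.576715469360352)
base 9594 [528.4 162.9  19.7] ((521.2930908203125, 166.36123657226562), (159.9103546142578, 154.64727783203125), 8.19262981414795)
pod 1478 [524.9 270.6  59.4] ((528.8331298828125, 281.04962158203125), (68.8848876953125, 69.02576446533203), 8.193878173828125)
```

View pics/w6b.png

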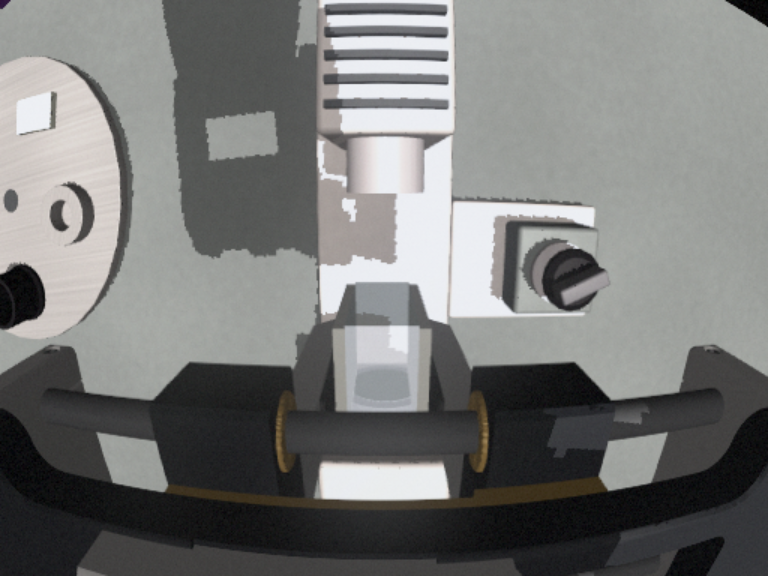

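The lamp and receiver axis passes (550,148.5). The prism is at (382,365), between the barrels and square to them. I'll shift +1.3 in y and lower 90 mm.

arm_command(rows=[0, 1.3, -25, 0, 28, 0, 0, -25, 0, 28, 0, 0, -20, 0, 28, 0, 0, -15, 0, 28, 0, 0, -5, 0, 28])

```text
clock: 14.45
eef_pos: [550.4, 149.0, 121.2]
eef_rot: [-3.142, -0.0, -2.984]
wrist_force: [0.3, 0.3, -2.0]
finger_gap: 31.8
```

arm_command(rows=[0, 0, 0, 0, 28, 0, 0, 0, 0, 28, 0, 0, 0, 0, 28])

```text
clock: 14.82
eef_pos: [550.6, 149.2, 122.0]
eef_rot: [3.142, 0.001, -2.984]
wrist_force: [-0.1, -0.3, -2.4]
finger_gap: 31.7
```

Run:
```python
from h import *
s=manip.read_state(); print(s['eef_pos'],np.degrees(s['eef_rot']),s['wrist_force'],s['finger_gap'],s['clock'])
c=grab('side','side1'); t=grab('top','top1')
p=cloud(c); m=(abs(p[...,0]-550)<40)&(abs(p[...,1]-149)<40)
w=p[m&(abs(p[...,2]-155)<4)]; print(len(w),w.mean(0))
w=wcloud(grab('wrist','w7')); m=(abs(w[...,0]-550)<30)&(abs(w[...,1]-149)<30)&(abs(w[...,2]-155)<8); q=w[m]
print(len(q),q.mean(0),q.min(0),q.max(0))
w=wcloud(load('w7'));q=w[(abs(w[...,0]-529)<25)&(abs(w[...,1]-282)<25)&(w[...,2]>105)&(w[...,2]<120)]
if len(q)>9: print('bar',len(q),q.mean(0),cv2.minAreaRect(q[:,:2].astype(np.float32)))
a=cv2.resize(c['image'][60:220,160:340],(540,480),interpolation=cv2.INTER_CUBIC); cv2.imwrite('pics/v8.png',a)
```

```text
[550.61136208 149.1612289  121.9859406 ] [ 1.79999138e+02  4.76130494e-02 -1.70958648e+02] [-0.13924323 -0.30548488 -2.38296589] 31.65677623835741 14.825
97 [545.55583597 145.75840612 155.97195746]
4716 [542.32600186 147.53673519 154.86516849] [526.41873903 119.37497369 147.01026221] [561.92058956 174.80167296 162.969821  ]
bar 785 [528.87044571 279.24118233 110.48468447] ((529.1115112304688, 281.4081726074219), (12.969966888427734, 38.10758590698242), 32.55880355834961)
```

View pics/v8.png

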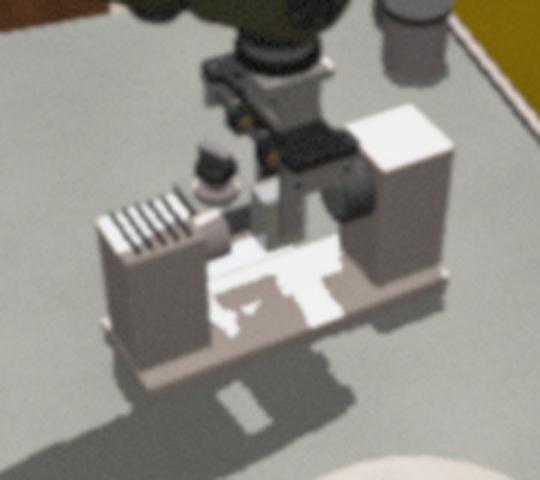

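The prism hangs in the gap between the two barrels at (265,215). Its top is at z≈155, so its centre is at about 125. There is no contact force beyond its weight, and the stop is up and turned. I'm handing in.

```bash
python3 -c "
from cell import manip
print(manip.sign_off())"
```

```text
the job is handed in; nothing more can be done
None
```

I carried out the whole job in about 15 s of the 64 s allowed and handed it in. The sign-off gave no verdict, so what follows rests on my own last checks.

- **Stop button:** I pressed it until the force rose to 16 N with no further travel, then let it rise. I turned the head clockwise about 64° by the gripper, until the moment jumped to 0.28 N m at the end stop. Afterwards the bar's top was back at about 111 mm and its twist was about 1.14 rad. A last look before hand-in showed it unchanged.
- **Prism pick:** I gripped it across the two frosted plates at 25 N, and the gap read 32 mm, which matches the prism's thickness. I left the neighbouring pieces alone and saw no sign that they had moved, but did not measure them afterwards.
- **Final hold:** The tool is at (550.6, 149.2, 122.0) mm. That puts the prism centre at about z = 125 mm, with the beam middle measured at about (550, 148.5). Its light axis is at 9.0°, the same as the projector's measured yaw of about 9°. The wrist force is only about the prism's weight (2.4 N).

**Disagreements:** The fits of the projector axis from single views differed by up to about 3 mm sideways, or up to 6 mm in one view where the edge was partly hidden. I used the line from lamp housing to receiver housing, which agreed with the pod and the base edge. The final side and wrist estimates of the prism's top centre came out up to 8 mm off in x and about 3 mm in y. Part of the top was hidden in both views, so I relied on the tool position and the place I had gripped it.

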